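# Close up a four-part plaster mould round its core

## Robot

A 7-joint arm with a two-finger parallel gripper is mounted at the origin on a cart in front of the work surface, level with it; the furniture and walls round the work are solid. World frame = base frame: x ahead of the robot, y to its left, z up, the work surface at z = 0. Lengths are in mm, angles in degrees, forces in N, time in s.
With the tool pointing down it reaches from about 425 to 1025 mm from the base axis. Payload 9.4 kg.
Tool frame: the origin (TCP) lies midway between the tips of the shut fingers; the grasp point (between the pads) lies 19 mm behind it (ctrl.tcp_to_grasp is the distance from the TCP to the grasp point, in mm); z points along the fingers, y is the line along which they close (so a half turn about z gives the same grasp; the last joint's range is limited). The gripper opens to 93 mm and grips with 3 to 60 N. Pads are 15 mm wide; open, the fingers measure 128 mm over their backs; the gripper's body (75 mm by 188 mm) begins 65 mm behind the grasp point.
Start: joints at [-77.79, 34.337, -0.143, 91.639, 0.103, 54.024, -4.572], TCP at [207.181, 694.766, 218.618] pointing down, gripper open.
Joint ranges: [-147.43, 147.43], [-19.82, 112.94], [-74.19, 73.91], [6.32, 146.72], [-59.91, 239.91], [6.04, 106.73], [-150.56, 150.56]. Speed limits (degrees/s): [127.2, 127.2, 172.46, 172.46, 180, 180, 180].

## Interface

Orientations are given as [roll, pitch, yaw] about the fixed x, y, z axes, in that order (R = Rz(yaw) Ry(pitch) Rx(roll)).
In Python, from bench import ctrl gives the robot as it stands.
- The arm moves only by the shell command python3 -m crank 'ROWS' [FORCE]. ROWS is JSON, a list that holds one entry, the list of rows, each a list of 7 numbers: the turn, a rotation vector about the tool's x, y, z in rad, then the shift along the tool's x, y, z in m, then the opening, from 0 (shut) to 1 (fully open). In form: [[[wx, wy, wz, dx, dy, dz, hand], ...]]. A call has 1 to 5 rows; each row shifts and turns the commanded pose from where the row before left it, along the tool's axes as they then stand; what a row does not reach is not made up. A row lasts 1/8 s, in which the tool goes at most 62.5 mm and 10.7 degrees, less where a joint would pass 70% of its speed; a pose out of reach is approached as far as the arm can. A call with a gripper value outside its range is refused whole. The fingers move at their own pace and stop on an object; FORCE is the grip in N (left out, the last holds). Time passes only in rows, so rows that do not move let the fingers close. It gives the time, the measured TCP pose, the force, the opening and the grip force at its end, in the units of the state.
- ctrl.get_obs(): the state, without advancing time (a new reading comes with each control period).
- ctrl.read_camera(name): name is "scene" or "top"; returns a dict with "image" (480x640x3 uint8, blue, green, red), "intrinsics" (3x3 intrinsics, pixels), "position" and "orientation" of the camera in the world. Camera axes: x right, y down, z forward; pixel columns grow to the right and rows downward; lengths in mm; the calibration is good to about 2 mm. A picture is of the moment at which its call begins. There is no depth.
- ctrl.close_job(): hands the job in; it is judged then, once.
The state is a dict: "time_s": time; "q": joint angles; "qd": joint speeds; "tau": joint torques, N m; "tool_pos": TCP position; "orientation": TCP orientation; "ft_force": force on the tool from outside, world axes, zero at the start; "ft_torque": the same for the moment, N m; "gripper_width": finger opening in mm; "gripper_force": force on a finger pad.
Only numpy, scipy, OpenCV 4.12 (cv2) and the standard library are available. Lean on these libraries where they do the work, as an engineer would, in place of code of your own. Each camera call takes 0.05 s, during which the arm holds its last target. There are 200 camera calls.

## Task

Put the casting mould together on its base, ready to pour: seat the wooden core in the base first, then stack the cup ring (widest hole), the foot ring (narrower waisted hole) and last the pouring cap (funnel), each fully home on the knobs of the piece below with the blue lines at the same end. Plaster chips easily, so set every piece down gently and do not let it drop.

Things in the scene. Friction and masses are not known exactly. Their poses are not given: they have to be found in the camera images.
- mould_base: Mould bottom: white plaster block 112 (x) x 66 (y) x 26 mm on a dark-faced plywood board 134 x 88 x 12 mm, fixed to the bench. Origin: centre of the board's underside, z up; plaster face 38 mm above it. Blue 7 mm line over its +x end. In the face a round socket, 30 mm wide, 11.5 deep, at the middle, and three brown 14 mm knobs, 6.6 high, at x,y (43,0), (-43,+-16) mm.
- core: Turned brown wooden core, round, 46 mm high, 0.06 kg, loose, upright. Origin: centre of its underside, z up. Tapered foot 10 mm high, 22 mm wide at the tip, 27 at its top; above it a 34 mm shoulder and a body tapering to 30 mm at the top, with a brass insert. Seated, the foot is in the base's socket, the shoulder rests on the plaster and 36 mm stand above it.
- cup_ring: White plaster, 112 (x) x 66 (y) x 40 mm, 0.24 kg, loose, right way up; origin: underside centre, z up. Blue 7 mm line over its +x end. Plain through hole 47 mm wide; on top three brown 14 mm knobs, 6.6 high, at x,y (43,0), (-43,+-16) mm. Underneath, sockets 18 mm wide, 8 deep, at (43,0), (-43,+-16) take the knobs below (2 mm play) when blue ends agree; reversed it stands 6.6 mm proud.
- foot_ring: White plaster, 112 (x) x 66 (y) x 30 mm, 0.24 kg, loose, right way up; origin: underside centre, z up. Blue 7 mm line over its +x end. Through hole 36 mm wide narrowing to 27; on top three brown 14 mm knobs, 6.6 high, at x,y (43,0), (-43,+-16) mm. Underneath, sockets 18 mm wide, 8 deep, at (43,0), (-43,+-16) take the knobs below (2 mm play) when blue ends agree; reversed it stands 6.6 mm proud.
- pour_cap: White plaster, 112 (x) x 66 (y) x 30 mm, 0.24 kg, loose, right way up; origin: underside centre, z up. Blue 7 mm line over its +x end. Funnel in its top, 46 mm wide narrowing to a 15 mm throat; no knobs on top. Underneath, sockets 18 mm wide, 8 deep, at (43,0), (-43,+-16) take the knobs below (2 mm play) when blue ends agree; reversed it stands 6.6 mm proud.

How it is judged (in metres and radians):
On the way, in this order (a step that is already met when the one before it is completed fails the run):
1. the core stands seated in the base's socket (z of core in the frame of mould_base between 0.025 and 0.031 m and x of core in the frame of mould_base between -0.004 and 0.004 m and y of core in the frame of mould_base between -0.004 and 0.004 m and angle between core's own z axis and vertical below 0.06 rad), for 0.2 s.
2. the cup ring sits keyed on the base round the core (z of cup_ring in the frame of mould_base between 0.035 and 0.041 m and x of cup_ring in the frame of mould_base between -0.004 and 0.004 m and y of cup_ring in the frame of mould_base between -0.004 and 0.004 m and angle between cup_ring's own z axis and vertical below 0.06 rad and angle between the x axis of cup_ring and the x axis of mould_base, either way round below 0.08 rad), for 0.2 s.
3. the foot ring sits keyed on the cup ring (z of foot_ring in the frame of cup_ring between 0.037 and 0.043 m and x of foot_ring in the frame of cup_ring between -0.004 and 0.004 m and y of foot_ring in the frame of cup_ring between -0.004 and 0.004 m and angle between foot_ring's own z axis and vertical below 0.06 rad and angle between the x axis of foot_ring and the x axis of cup_ring, either way round below 0.08 rad), for 0.2 s.
4. the pouring cap sits keyed on the foot ring (z of pour_cap in the frame of foot_ring between 0.027 and 0.033 m and x of pour_cap in the frame of foot_ring between -0.004 and 0.004 m and y of pour_cap in the frame of foot_ring between -0.004 and 0.004 m and angle between pour_cap's own z axis and vertical below 0.06 rad and angle between the x axis of pour_cap and the x axis of foot_ring, either way round below 0.08 rad), for 0.2 s.
At the end, for the whole second after the job is handed in: Core in the base's socket; cup ring on the base, foot ring on the cup ring, pouring cap on the foot ring: each within 4 mm sideways and 3 mm in height of its seat, upright within 0.06 rad, blocks within 0.08 rad in yaw of the one below; all released and at rest (all of step 1 and all of step 2 and all of step 3 and all of step 4 and linear speed of each of core, cup_ring, foot_ring, pour_cap below 0.02 m/s and angular speed of each of core, cup_ring, foot_ring, pour_cap below 0.15 rad/s); the robot touches nothing.
It fails at once if the core is dropped or knocked flying (faster than 0.5 m/s with no finger on it) (linear speed of core above 0.5 m/s and contact force between the fingers and core below 0.05 N).
It fails at once if the cup ring is dropped or knocked flying (faster than 0.5 m/s with no finger on it) (linear speed of cup_ring above 0.5 m/s and contact force between the fingers and cup_ring below 0.05 N).
It fails at once if the foot ring is dropped or knocked flying (faster than 0.5 m/s with no finger on it) (linear speed of foot_ring above 0.5 m/s and contact force between the fingers and foot_ring below 0.05 N).
It fails at once if the pour cap is dropped or knocked flying (faster than 0.5 m/s with no finger on it) (linear speed of pour_cap above 0.5 m/s and contact force between the fingers and pour_cap below 0.05 N).
It also fails if it takes over 125 s, if anything falls off the work surface, if the arm or the gripper's body presses on something with over 40 N, if the wrist force passes 120 N, or if a joint passes its speed limit or range.

## Working session

There is one attempt and no reset: what is moved stays moved. The work goes in short steps, Python scripts to look and compute and a shell command to move; the robot and the scene stay as the last step left them, time stands still between calls to the robot, and variables do not carry over. Pictures are saved under pics/ and viewed, at most 14 in all, crops included, and the job is handed in when it is done.

```bash
ls; mkdir -p pics
python3 - <<'E'
from bench import ctrl
import cv2
o=ctrl.get_obs()
for k in("time_s","tool_pos","orientation","ft_force","gripper_width"):print(k,o[k])
for n in("scene","top"):
    c=ctrl.read_camera(n);cv2.imwrite(f"pics/{n}0.png",c["image"]);print(n,c["intrinsics"],c["position"],c["orientation"])
E
```

```text
pics
time_s 0.0
tool_pos [207.04329727 694.2719577  217.74187304]
orientation [-1.79907643e+02  9.72354137e-03  1.63398517e+02]
ft_force [ 0.29662874  0.13458872 -0.68174139]
gripper_width 93.19140095688638
scene [[496.28744832   0.         313.30108832]
 [  0.         496.28744832 234.25982416]
 [  0.           0.           1.        ]] [ 12.08903092 628.89103266 560.3509433 ] [-121.96547642    1.32027236 -138.25642815]
top [[450.28664596   0.         324.28606796]
 [  0.         450.28664596 237.7052683 ]
 [  0.           0.           1.        ]] [4.36028059e+02 7.31740551e-01 8.84899609e+02] [-173.01495104    2.44851399  -91.0272853 ]
```

View pics/top0.png

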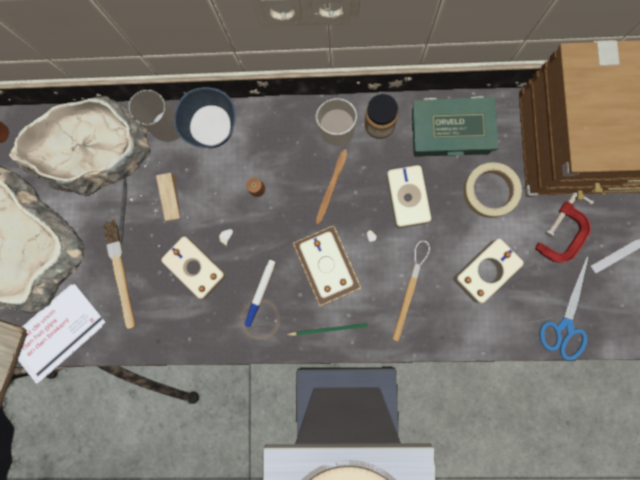

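View pics/scene0.png

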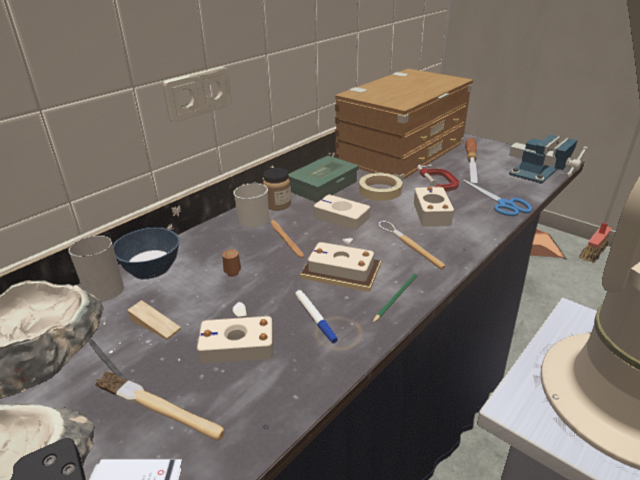

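The top view shows the base at (327,264), core (255,186), foot ring (192,267, narrow hole), cap (408,196, no knobs) and cup ring (490,270). Next I'll measure the knobs and blue marks.

```bash
cat > h.py <<'E'
import numpy as np,cv2
from scipy.spatial.transform import Rotation as R
def rays(c,px):
    K=np.array(c["intrinsics"]);d=np.c_[np.atleast_2d(px),np.ones(len(np.atleast_2d(px)))]@np.linalg.inv(K).T
    return d@R.from_euler("xyz",c["orientation"],degrees=True).as_matrix().T
def onplane(c,px,z):
    d=rays(c,px);p=np.array(c["position"]);return p+d*((z-p[2])/d[:,2])[:,None]
def proj(c,P):
    M=R.from_euler("xyz",c["orientation"],degrees=True).as_matrix();q=(np.atleast_2d(P)-c["position"])@M@np.array(c["intrinsics"]).T
    return q[:,:2]/q[:,2:]
def masks(im):
    h,s,v=cv2.split(cv2.cvtColor(im,cv2.COLOR_BGR2HSV))
    return dict(brown=((h<18)|(h>170))&(s>95)&(v>60),blue=(h>95)&(h<135)&(s>90),white=(v>170)&(s<70))
def blobs(m,x0,y0,x1,y1,amin=5):
    r=m[y0:y1,x0:x1].astype(np.uint8);n,l,st,ce=cv2.connectedComponentsWithStats(r)
    return [(round(ce[i][0]+x0,2),round(ce[i][1]+y0,2),int(st[i][4])) for i in range(1,n) if st[i][4]>=amin]
def fit(A,B): # rigid 2D, A body -> B world
    a,b=A.mean(0),B.mean(0);H=(A-a).T@(B-b);y=np.arctan2(H[0,1]-H[1,0],H[0,0]+H[1,1])
    M=np.array([[np.cos(y),-np.sin(y)],[np.sin(y),np.cos(y)]]);t=b-M@a
    return t,np.degrees(y),np.linalg.norm(A@M.T+t-B,axis=1)
E
python3 - <<'E'
from bench import ctrl
from h import *
c=ctrl.read_camera("top");im=c["image"];m=masks(im)
for n,b in dict(base=(297,230,357,300),core=(240,172,270,200),foot=(160,232,226,300),cap=(384,163,434,230),cup=(455,236,526,304)).items():
    print(n,"brown",blobs(m["brown"],*b),"blue",blobs(m["blue"],*b,3))
    w=m["white"][b[1]:b[3],b[0]:b[2]].astype(np.uint8);cs,_=cv2.findContours(w,0,1);k=max(cs,key=cv2.contourArea);print("  rect",cv2.minAreaRect(k+np.array(b[:2])))
big=np.vstack([np.hstack([cv2.resize(im[y:y+70,x:x+75],None,fx=4,fy=4,interpolation=2) for x,y in r]) for r in [((293,230),(157,232)),((453,236),(372,163))]])
cv2.imwrite("pics/crops0.png",big)
E
```

```text
base brown [(np.float64(316.72), np.float64(243.11), 18), (np.float64(342.5), np.float64(281.78), 18), (np.float64(326.88), np.float64(288.41), 17)] blue [(np.float64(318.67), np.float64(248.0), 3)]
  rect ((325.9569396972656, 264.2327880859375), (59.4818115234375, 35.45273971557617), 66.80140686035156)
core brown [(np.float64(255.21), np.float64(186.69), 235)] blue []Traceback (most recent call last):
  File "<stdin>", line 6, in <module>
ValueError: max() iterable argument is empty
```

```bash
sed -i 's/(s>95)&(v>60)/(s>70)\&(v>50)/; s/(s>90)/(s>60)/' h.py
python3 - <<'E'
from bench import ctrl
from h import *
c=ctrl.read_camera("top");im=c["image"];m=masks(im)
np.save("top0.npy",c,allow_pickle=True)
for n,b in dict(base=(297,230,357,300),core=(240,172,270,200),foot=(160,232,226,300),cap=(384,163,434,230),cup=(455,236,526,304)).items():
    print(n,"brown",[tuple(map(float,x)) for x in blobs(m["brown"],*b)],"blue",[tuple(map(float,x)) for x in blobs(m["blue"],*b,3)])
    w=m["white"][b[1]:b[3],b[0]:b[2]].astype(np.uint8);cs,_=cv2.findContours(w,0,1)
    if n!="core":k=max(cs,key=cv2.contourArea);print("  rect",np.round(np.hstack([np.ravel(x) for x in cv2.minAreaRect(k+np.array(b[:2]))]),1))
big=np.vstack([np.hstack([cv2.resize(im[y:y+70,x:x+75],None,fx=4,fy=4,interpolation=2) for x,y in r]) for r in [((293,230),(157,232)),((453,236),(372,163))]])
cv2.imwrite("pics/crops0.png",big)
E
```

```text
base brown [(327.48, 267.96, 493.0), (316.78, 243.09, 23.0), (342.88, 281.67, 24.0), (327.0, 288.5, 26.0)] blue [(319.0, 248.5, 8.0)]
  rect [326.  264.2  59.5  35.5  66.8]
core brown [(255.1, 186.72, 263.0)] blue []
foot brown [(176.0, 251.5, 26.0), (212.92, 275.92, 24.0), (201.32, 288.32, 28.0)] blue [(179.5, 255.5, 8.0)]
  rect [192.3 266.8  56.6  34.6  45. ]
cap brown [] blue [(405.0, 174.5, 22.0)]
  rect [408.9 195.3  57.5  34.5  79.7]
cup brown [(506.93, 254.19, 27.0), (467.5, 279.79, 28.0), (480.21, 292.5, 28.0)] blue [(510.25, 251.0, 4.0), (502.8, 258.1, 10.0)]
  rect [490.2 270.2  36.9  59.9  45.9]
```

View pics/crops0.png

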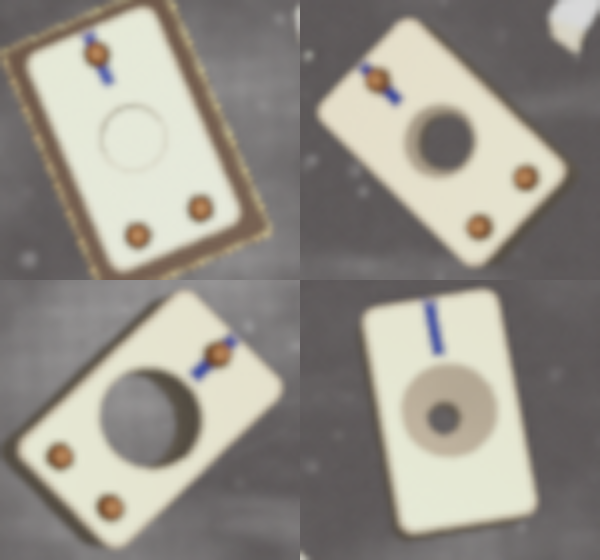

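The crops show all four blocks right way up, with blue line and single knob at one end: base blue end up, foot ring up-left, cup ring up-right, cap up. Now poses.

```bash
cat > d.py <<'E'
# usage: d.py x y z yaw : remaining delta in the tool frame (turn deg / rad, shift m)
import sys;from bench import ctrl;from h import *
x,y,z,w=map(float,sys.argv[1:5]);o=ctrl.get_obs();p=np.array(o["tool_pos"]);M=R.from_euler("xyz",o["orientation"],degrees=True)
dy=(w-o["orientation"][2]+90)%180-90
print("t",round(o["time_s"],2),"pos",p.round(1),"rpy",np.round(o["orientation"],2),"F",np.round(o["ft_force"],1),"w",round(o["gripper_width"],1),"gf",round(o["gripper_force"],1))
print("turn wz rad %.4f"%(-np.radians(dy)),"shift now",(M.inv().apply([x,y,z]-p)/1000).round(4),"shift after turn",((R.from_euler("z",dy,degrees=True)*M).inv().apply([x,y,z]-p)/1000).round(4))
E
python3 - <<'E'
from h import *
c=np.load("top0.npy",allow_pickle=True).item()
A=np.array([[43,0],[-43,16],[-43,-16]],float)
D=dict(base=([(316.78,243.09),(326.98+.02,288.5),(342.88,281.67)],38,(326,264.2)),foot=([(176,251.5),(201.32,288.32),(212.92,275.92)],30,(192.3,266.8)),cup=([(506.93,254.19),(467.5,279.79),(480.21,292.5)],40,(490.2,270.2)))
for n,(p,h,rc) in D.items():
    B=onplane(c,np.array(p),h+4)[:,:2];t,y,e=fit(A,B);
    if e.max()>5: t,y,e=fit(A[[0,2,1]],B)
    print(n,t.round(1),round(y,1),e.round(1),"rect",onplane(c,[rc],h)[0,:2].round(1))
B=onplane(c,[(405,174.5),(408.9,195.3)],30)[:,:2];d=B[0]-B[1];print("cap",B[1].round(1),np.degrees(np.arctan2(d[1],d[0])).round(1),"blue dist",np.linalg.norm(d).round(1),"rect yaw: image 79.7")
P=onplane(c,[(408.9,195.3),(408.9-10*np.cos(np.radians(79.7)),195.3-10*np.sin(np.radians(79.7)))],30);d=P[1]-P[0];print(np.degrees(np.arctan2(d[1],d[0])))
print("core",onplane(c,[(255.1,186.72)],28)[0].round(1))
E
python3 d.py 500 100 200 0
```

```text
base [490.4  33. ] 22.3 [0.1 0.1 0.1] rect [490.2  32.7]
foot [491.  290.7] 45.8 [0.1 0.1 0.2] rect [491.  290.5]
cup [ 472.8 -269.7] -47.9 [0.3 0.  0.3] rect [ 472.7 -270.5]
cap [ 619.8 -128.7] 8.0 blue dist 41.6 rect yaw: image 79.7
7.733317385127091
core [645.5 169.3  28. ]
t 0.2 pos [207.1 694.5 218.1] rpy [-1.7995e+02  1.0000e-02  1.6340e+02] F [ 0.1 -0.1 -0.8] w 92.8 gf 0.0
turn wz rad -0.2898 shift now [-0.4505 -0.486   0.0186] shift after turn [-0.2929 -0.5945  0.0187]
```

```bash
python3 -m crank '[[[0,0,-0.17,0,0,0,1],[0,0,-0.17,0,0,0,1],[0,0,-0.17,0,0,0,1],[0,0,-0.169,0,0,0,1]]]'; python3 d.py 645.5 169.3 120 -157.7
```

```text
time_s: 0.7
tool_pos: [207.2, 694.6, 218.4]
orientation: [-180.0, -0.0, -157.4]
ft_force: [0.1, -0.9, 0.3]
gripper_width: 92.8
gripper_force: 0.0
t 0.7 pos [207.2 694.6 218.4] rpy [-1.7998e+02 -1.0000e-02 -1.5738e+02] F [ 0.1 -0.9  0.3] w 92.8 gf 0.0
turn wz rad 0.0056 shift now [-0.2026 -0.6535  0.0986] shift after turn [-0.2062 -0.6523  0.0986]
```

```bash
python3 -m crank '[[[0,0,0.0056,-0.0147,-0.0466,0,1],[0,0,0,-0.0147,-0.0466,0,1],[0,0,0,-0.0147,-0.0466,0,1],[0,0,0,-0.0147,-0.0466,0,1],[0,0,0,-0.0147,-0.0466,0,1]]]' >/dev/null
python3 -m crank '[[[0,0,0,-0.0147,-0.0466,0,1],[0,0,0,-0.0147,-0.0466,0,1],[0,0,0,-0.0147,-0.0466,0,1],[0,0,0,-0.0147,-0.0466,0,1],[0,0,0,-0.0147,-0.0466,0,1]]]' >/dev/null
python3 -m crank '[[[0,0,0,-0.0147,-0.0466,0,1],[0,0,0,-0.0147,-0.0466,0,1],[0,0,0,-0.0147,-0.0466,0.04,1],[0,0,0,-0.0147,-0.0466,0.04,1],[0,0,0,0,0,0,1]]]' >/dev/null
python3 d.py 645.5 169.3 15 -157.7
python3 - <<'E'
from bench import ctrl
from h import *
a=ctrl.read_camera("top")["image"][120:270,180:330];b=ctrl.read_camera("scene")["image"][180:330,130:280]
cv2.imwrite("pics/p1.png",cv2.resize(np.hstack([a,b]),None,fx=2.6,fy=2.6,interpolation=2))
E
```

```text
t 2.58 pos [642.2 162.3 135.8] rpy [-179.89   -0.31 -158.38] F [-0.   0.  -0.1] w 93.1 gf 0.0
turn wz rad -0.0119 shift now [-0.0063  0.0055  0.1208] shift after turn [-0.0063  0.0055  0.1208]
```

View pics/p1.png

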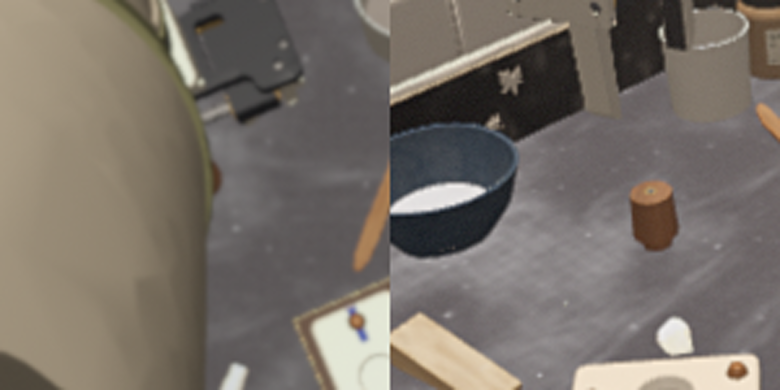

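The arm hides the core from above; the scene view shows it clear and upright at crop (653,215). I'll go down in steps.

```bash
python3 -m crank '[[[0,0,0,0,0,0,1],[0,0,0,0,0,0.03,1],[0,0,0,0,0,0.03,1],[0,0,0,0,0,0,1],[0,0,0,0,0,0,1]]]'
python3 d.py 645.5 169.3 13 -157.7
```

```text
time_s: 3.3
tool_pos: [642.2, 168.9, 81.0]
orientation: [180.0, 0.1, -158.0]
ft_force: [-0.4, -0.4, 0.2]
gripper_width: 93.1
gripper_force: 0.0
t 3.3 pos [642.2 168.9  81. ] rpy [ 1.8000e+02  1.0000e-01 -1.5795e+02] F [-0.4 -0.4  0.2] w 93.1 gf 0.0
turn wz rad -0.0044 shift now [-0.0031 -0.0008  0.068 ] shift after turn [-0.0031 -0.0009  0.068 ]
```

```bash
python3 -m crank '[[[0,0,-0.0044,-0.0031,-0.0008,0.02,1],[0,0,0,0,0,0.027,1],[0,0,0,0,0,0.02,1],[0,0,0,0,0,0,1],[0,0,0,0,0,0,0.5]]]' 20
python3 -m crank '[[[0,0,0,0,0,0,0.3],[0,0,0,0,0,0,0.2],[0,0,0,0,0,0,0.2],[0,0,0,0,0,0,0.2],[0,0,0,0,0,0,0.2]]]'
python3 d.py 645.5 169.3 13 -157.7
```

```text
time_s: 3.92
tool_pos: [645.3, 168.3, 12.8]
orientation: [-180.0, 0.0, -157.8]
ft_force: [-0.7, -0.9, -0.1]
gripper_width: 87.2
gripper_force: 0.0
time_s: 4.55
tool_pos: [645.0, 168.2, 12.5]
orientation: [-180.0, 0.0, -157.8]
ft_force: [-0.4, 0.1, 0.3]
gripper_width: 37.9
gripper_force: 0.0
t 4.55 pos [645.  168.2  12.5] rpy [-1.8000e+02  1.0000e-02 -1.5777e+02] F [-0.4  0.1  0.3] w 37.9 gf 0.0
turn wz rad -0.0012 shift now [-0.0009  0.0008 -0.0005] shift after turn [-0.0009  0.0008 -0.0005]
```

```bash
python3 -m crank '[[[0,0,0,0,0,0,0.1],[0,0,0,0,0,0,0.1],[0,0,0,0,0,0,0.1],[0,0,0,0,0,0,0.1],[0,0,0,0,0,0,0.1]]]'
python3 -m crank '[[[0,0,0,0,0,-0.01,0.1],[0,0,0,0,0,-0.02,0.1],[0,0,0,0,0,-0.03,0.1],[0,0,0,0,0,-0.03,0.1],[0,0,0,0,0,0,0.1]]]'
python3 d.py 490.4 33 100 -157.7
```

```text
time_s: 5.18
tool_pos: [644.9, 168.1, 12.5]
orientation: [-180.0, -0.0, -157.8]
ft_force: [-0.1, -0.5, -0.3]
gripper_width: 32.6
gripper_force: 20.0
time_s: 5.8
tool_pos: [646.7, 168.6, 106.4]
orientation: [-180.0, 0.3, -157.8]
ft_force: [0.0, 0.1, -1.7]
gripper_width: 32.3
gripper_force: 20.0
t 5.8 pos [646.7 168.6 106.4] rpy [-179.97    0.32 -157.79] F [ 0.   0.1 -1.7] w 32.3 gf 20.0
turn wz rad -0.0015 shift now [ 0.196  -0.0665  0.0053] shift after turn [ 0.1961 -0.0662  0.0053]
```

```bash
python3 -m crank '[[[0,0,0,0.03,-0.0101,0,0.1],[0,0,0,0.045,-0.0152,0,0.1],[0,0,0,0.045,-0.0152,0,0.1],[0,0,0,0.04,-0.0135,0,0.1],[0,0,0,0.036,-0.0122,0,0.1]]]'
python3 -m crank '[[[0,0,0,0,0,0.01,0.1],[0,0,0,0,0,0.01,0.1],[0,0,0,0,0,0,0.1],[0,0,0,0,0,0,0.1]]]'
python3 d.py 490.4 33 55 -157.7
python3 - <<'E'
from bench import ctrl
from h import *
a=ctrl.read_camera("top")["image"][200:330,260:390];b=ctrl.read_camera("scene")["image"][180:310,275:405]
cv2.imwrite("pics/p2.png",cv2.resize(np.hstack([a,b]),None,fx=3,fy=3,interpolation=2))
E
```

```text
time_s: 6.42
tool_pos: [487.1, 31.7, 102.6]
orientation: [-180.0, -0.0, -157.8]
ft_force: [0.9, 0.1, -1.2]
gripper_width: 32.5
gripper_force: 20.0
time_s: 6.92
tool_pos: [489.0, 33.5, 82.2]
orientation: [180.0, -0.0, -157.7]
ft_force: [0.3, -0.5, -0.1]
gripper_width: 32.5
gripper_force: 20.0
t 6.92 pos [489.   33.5  82.2] rpy [ 179.99   -0.   -157.71] F [ 0.3 -0.5 -0.1] w 32.5 gf 20.0
turn wz rad -0.0002 shift now [-0.0011 -0.0009  0.0272] shift after turn [-0.0011 -0.0009  0.0272]
```

View pics/p2.png

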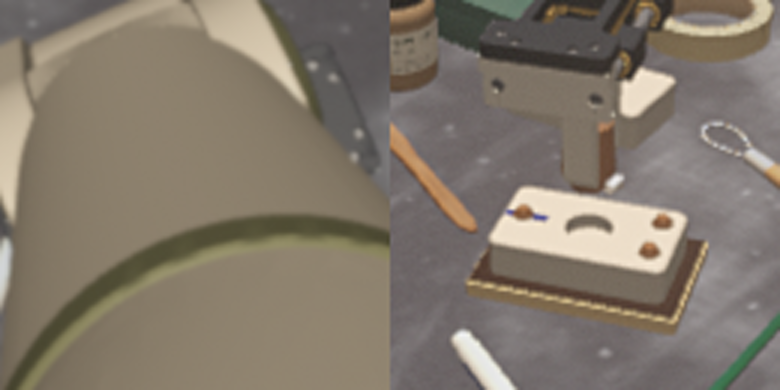

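The core hangs above the socket (crop ~590,225), well aligned. I'll lower it gently.

```bash
python3 -m crank '[[[0,0,0,-0.0002,-0.0009,0.01,0.1],[0,0,0,0,0,0.01,0.1],[0,0,0,0,0,0.008,0.1],[0,0,0,0,0,0.004,0.1],[0,0,0,0,0,0.002,0.1]]]'
python3 -m crank '[[[0,0,0,0,0,0.002,0.1],[0,0,0,0,0,0.002,0.1],[0,0,0,0,0,0.001,0.1],[0,0,0,0,0,0.001,0.1],[0,0,0,0,0,0,0.1]]]'
python3 d.py 490.4 33 40.5 -157.7
```

```text
time_s: 7.65
tool_pos: [488.9, 32.0, 48.1]
orientation: [180.0, -0.0, -157.8]
ft_force: [0.0, 0.4, 0.1]
gripper_width: 32.2
gripper_force: 20.0
time_s: 8.28
tool_pos: [489.1, 32.0, 42.4]
orientation: [-180.0, 0.0, -157.8]
ft_force: [0.0, 0.2, -0.7]
gripper_width: 32.4
gripper_force: 20.0
t 8.28 pos [489.1  32.   42.4] rpy [-180.      0.   -157.77] F [ 0.   0.2 -0.7] w 32.4 gf 20.0
turn wz rad -0.0012 shift now [-0.0016  0.0005  0.0019] shift after turn [-0.0016  0.0005  0.0019]
```

```bash
python3 -m crank '[[[0,0,0,-0.0007,0.0005,0.001,0.1],[0,0,0,0,0,0.0007,0.1],[0,0,0,0,0,0.0005,0.1],[0,0,0,0,0,0,0.1]]]'
python3 -m crank '[[[0,0,0,0,0,0.0005,0.1],[0,0,0,0,0,0,0.1]]]'
```

```text
time_s: 8.78
tool_pos: [489.6, 32.8, 40.3]
orientation: [-180.0, 0.0, -157.8]
ft_force: [-0.5, -0.2, 0.7]
gripper_width: 32.5
gripper_force: 20.0
time_s: 9.02
tool_pos: [489.5, 32.7, 40.2]
orientation: [-180.0, 0.0, -157.8]
ft_force: [-1.8, 0.7, 8.6]
gripper_width: 32.3
gripper_force: 20.2
```

```bash
python3 -m crank '[[[0,0,0,0,0,0,0.4],[0,0,0,0,0,0,0.5],[0,0,0,0,0,0,0.7],[0,0,0,0,0,0,0.7],[0,0,0,0,0,0,0.7]]]'
python3 -m crank '[[[0,0,0,0,0,-0.02,0.7],[0,0,0,0,0,-0.03,1],[0,0,0,0,0,-0.05,1],[0,0,0,0,0,-0.04,1],[0,0,0,0,0,0,1]]]'
python3 d.py 472.8 -269.7 120 132.1
```

```text
time_s: 9.65
tool_pos: [489.5, 32.7, 39.7]
orientation: [180.0, -0.0, -157.8]
ft_force: [-0.7, 0.1, 0.3]
gripper_width: 64.7
gripper_force: 0.0
time_s: 10.28
tool_pos: [491.0, 32.8, 182.4]
orientation: [-179.9, 0.3, -157.8]
ft_force: [-0.0, 0.5, 0.2]
gripper_width: 92.7
gripper_force: 0.0
t 10.28 pos [491.   32.8 182.4] rpy [-179.91    0.3  -157.8 ] F [-0.   0.5  0.2] w 92.7 gf 0.0
turn wz rad 1.2236 shift now [ 0.1315 -0.2731  0.0621] shift after turn [-0.2119 -0.2162  0.0638]
```

```bash
python3 -m crank '[[[0,0,0.1748,0,0,0,1],[0,0,0.1748,0,0,0,1],[0,0,0.1748,0,0,0,1],[0,0,0.1748,0,0,0,1],[0,0,0.1748,0,0,0,1]]]' >/dev/null
python3 -m crank '[[[0,0,0.1748,0,0,0,1],[0,0,0.1748,0,0,0,1],[0,0,0,-0.03,-0.0306,0,1],[0,0,0,-0.036,-0.0367,0,1],[0,0,0,-0.036,-0.0367,0,1]]]' >/dev/null
python3 -m crank '[[[0,0,0,-0.036,-0.0367,0,1],[0,0,0,-0.036,-0.0367,0,1],[0,0,0,-0.036,-0.0367,0.03,1],[0,0,0,0,0,0.03,1],[0,0,0,0,0,0,1]]]'
python3 d.py 472.8 -269.7 60 132.1
python3 - <<'E'
from bench import ctrl
from h import *
c=ctrl.read_camera("top");im=c["image"]
a=im[200:330,260:390];b=ctrl.read_camera("scene")["image"];b1=b[180:310,275:405]
cv2.imwrite("pics/p3.png",cv2.resize(np.hstack([a,b1]),None,fx=3,fy=3,interpolation=2))
E
```

```text
time_s: 12.15
tool_pos: [469.6, -266.3, 117.1]
orientation: [-179.9, -0.3, 132.1]
ft_force: [0.3, 0.5, 0.5]
gripper_width: 92.9
gripper_force: 0.0
t 12.15 pos [ 469.6 -266.3  117.1] rpy [-179.85   -0.29  132.06] F [0.3 0.5 0.5] w 92.9 gf 0.0
turn wz rad -0.0006 shift now [-0.0049  0.0002  0.0571] shift after turn [-0.0049  0.0002  0.0571]
```

View pics/p3.png

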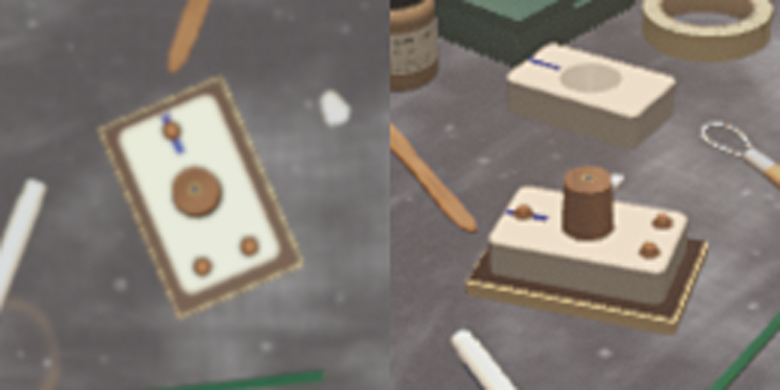

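Both views show the core upright, centred in the base, shoulder on the plaster. On to the cup ring.

```bash
python3 -m crank '[[[0,0,0,-0.003,0,0.02,1],[0,0,0,0,0,0.02,1],[0,0,0,0,0,0,1],[0,0,0,0,0,0,1]]]'
python3 d.py 472.8 -269.9 8 132.1
```

```text
time_s: 12.75
tool_pos: [474.3, -268.6, 80.9]
orientation: [180.0, 0.1, 132.2]
ft_force: [-0.4, -0.6, 0.5]
gripper_width: 92.8
gripper_force: 0.0
t 12.75 pos [ 474.3 -268.6   80.9] rpy [1.7997e+02 7.0000e-02 1.3217e+02] F [-0.4 -0.6  0.5] w 92.8 gf 0.0
turn wz rad 0.0013 shift now [ 0.0001 -0.002   0.0729] shift after turn [ 0.0001 -0.002   0.0729]
```

```bash
python3 -m crank '[[[0,0,0.0013,0,-0.002,0.025,1],[0,0,0,0,0,0.025,1],[0,0,0,0,0,0.015,1],[0,0,0,0,0,0.007,1],[0,0,0,0,0,0,0.9]]]' 30
python3 -m crank '[[[0,0,0,0,0,0,0.75],[0,0,0,0,0,0,0.5],[0,0,0,0,0,0,0.5],[0,0,0,0,0,0,0.5],[0,0,0,0,0,0,0.5]]]'
python3 d.py 472.8 -269.9 8 132.1
```

```text
time_s: 13.38
tool_pos: [472.2, -270.2, 7.9]
orientation: [-180.0, -0.0, 132.1]
ft_force: [-0.1, 1.3, 0.5]
gripper_width: 86.9
gripper_force: 0.0
time_s: 14.0
tool_pos: [472.5, -270.3, 8.3]
orientation: [180.0, 0.0, 132.1]
ft_force: [-0.2, -0.1, 6.3]
gripper_width: 65.8
gripper_force: 30.0
t 14.0 pos [ 472.5 -270.3    8.3] rpy [1.7998e+02 4.0000e-02 1.3205e+02] F [-0.2 -0.1  6.3] w 65.8 gf 30.0
turn wz rad -0.0009 shift now [0.0001 0.0005 0.0003] shift after turn [0.0001 0.0005 0.0003]
```

```bash
python3 -m crank '[[[0,0,0,0,0,-0.01,0.5],[0,0,0,0,0,-0.025,0.5],[0,0,0,0,0,-0.035,0.5],[0,0,0,0,0,-0.035,0.5],[0,0,0,0,0,-0.02,0.5]]]'
python3 -m crank '[[[0,0,-0.1,0,0,0,0.5],[0,0,-0.1596,0,0,0,0.5],[0,0,-0.1596,0,0,0,0.5],[0,0,-0.1596,0,0,0,0.5],[0,0,-0.1596,0,0,0,0.5]]]'
python3 -m crank '[[[0,0,-0.1596,0,0,0,0.5],[0,0,-0.1596,0,0,0,0.5],[0,0,-0.11,0,0,0,0.5],[0,0,-0.0559,0,0,0,0.5],[0,0,0,0,0,0,0.5]]]'
python3 d.py 490.4 33 125 -157.7
```

```text
time_s: 14.62
tool_pos: [472.2, -270.3, 134.8]
orientation: [180.0, 0.1, 132.0]
ft_force: [0.9, -0.7, -2.1]
gripper_width: 66.1
gripper_force: 30.0
time_s: 15.25
tool_pos: [471.6, -270.2, 133.1]
orientation: [-180.0, -0.0, 174.7]
ft_force: [0.2, 0.4, -1.9]
gripper_width: 65.3
gripper_force: 30.0
time_s: 15.88
tool_pos: [471.6, -270.4, 133.0]
orientation: [180.0, -0.0, -157.9]
ft_force: [0.4, 0.1, -2.7]
gripper_width: 65.8
gripper_force: 30.0
t 15.88 pos [ 471.6 -270.4  133. ] rpy [ 1.800e+02 -3.000e-02 -1.579e+02] F [ 0.4  0.1 -2.7] w 65.8 gf 30.0
turn wz rad -0.0034 shift now [-0.1315  0.274   0.0079] shift after turn [-0.1325  0.2736  0.0079]
```

```bash
python3 -m crank '[[[0,0,-0.0034,-0.0132,0.0273,0,0.5],[0,0,0,-0.0199,0.0411,0,0.5],[0,0,0,-0.0215,0.0445,0,0.5],[0,0,0,-0.0215,0.0445,0,0.5],[0,0,0,-0.0215,0.0445,0,0.5]]]'
python3 -m crank '[[[0,0,0,-0.0199,0.0411,0,0.5],[0,0,0,-0.0132,0.0273,0,0.5],[0,0,0,-0.0017,0.0033,0,0.5],[0,0,0,0,0,0,0.5],[0,0,0,0,0,0,0.5]]]'
python3 d.py 490.4 33 46 -157.7
python3 - <<'E'
from bench import ctrl
from h import *
c=ctrl.read_camera("scene");np.save("s4.npy",c,allow_pickle=True)
cv2.imwrite("pics/p4.png",cv2.resize(c["image"][130:310,255:445],None,fx=3,fy=3,interpolation=2))
E
```

```text
time_s: 16.5
tool_pos: [485.6, -45.0, 133.0]
orientation: [-180.0, 0.0, -157.8]
ft_force: [0.7, 0.6, -2.5]
gripper_width: 65.7
gripper_force: 30.0
time_s: 17.12
tool_pos: [490.5, 31.8, 132.8]
orientation: [-180.0, -0.0, -157.8]
ft_force: [-0.8, 1.1, -2.7]
gripper_width: 65.8
gripper_force: 30.0
t 17.12 pos [490.5  31.8 132.8] rpy [-1.7997e+02 -3.0000e-02 -1.5778e+02] F [-0.8  1.1 -2.7] w 65.8 gf 30.0
turn wz rad -0.0013 shift now [-0.0004  0.0011  0.0868] shift after turn [-0.0004  0.0011  0.0868]
```

View pics/p4.png

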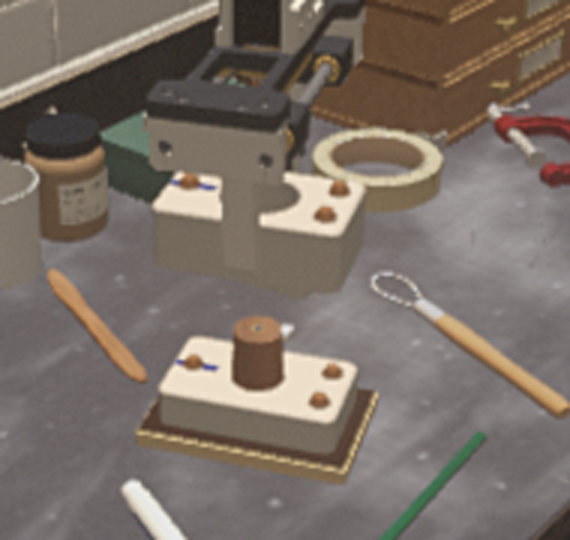

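The held cup ring is level, blue end left like the base, well above the core. I'll check its offset against the base.

```bash
cat > k.py <<'E'
# k.py file zface x0 y0 x1 y1 : block pose from its three knobs in a saved picture
import sys;from h import *;from itertools import permutations
c=np.load(sys.argv[1],allow_pickle=True).item();z=float(sys.argv[2]);b=list(map(int,sys.argv[3:7]))
P=np.array([x[:2] for x in blobs(masks(c["image"])["brown"],*b,12) if x[2]<150],float);A=np.array([[43,0],[-43,16],[-43,-16]],float)
best=min((fit(A,onplane(c,P[list(i)],z+3.3)[:,:2]) for i in permutations(range(len(P)),3)),key=lambda r:r[2].max())
print(len(P),best[0].round(1),round(best[1],2),best[2].round(1))
E
python3 k.py s4.npy 38 305 240 380 275; python3 k.py s4.npy 164.5 305 185 380 208
```

```text
5 [489.5  35.5] 22.18 [0.2 0.3 0.4]
3 [489.8  35.5] 21.63 [0.2 0.7 0.4]
```

```bash
python3 -m crank '[[[0,0,-0.001,-0.0002,0.0006,0.01,0.5],[0,0,0,0,0,0.02,0.5],[0,0,0,0,0,0.02,0.5],[0,0,0,0,0,0.013,0.5],[0,0,0,0,0,0.006,0.5]]]'
python3 -m crank '[[[0,0,0,0,0,0.002,0.5],[0,0,0,0,0,0.002,0.5],[0,0,0,0,0,0,0.5],[0,0,0,0,0,0,0.5]]]'
python3 d.py 490.3 32.4 46.3 -157.7
```

```text
time_s: 17.8
tool_pos: [490.3, 33.6, 62.8]
orientation: [180.0, -0.1, -157.6]
ft_force: [-0.2, 1.0, -2.1]
gripper_width: 65.7
gripper_force: 30.0
time_s: 18.3
tool_pos: [490.8, 33.8, 60.1]
orientation: [-180.0, 0.0, -157.6]
ft_force: [0.3, 0.7, -2.9]
gripper_width: 65.8
gripper_force: 30.0
t 18.3 pos [490.8  33.8  60.1] rpy [-1.7999e+02  3.0000e-02 -1.5760e+02] F [ 0.3  0.7 -2.9] w 65.8 gf 30.0
turn wz rad 0.0018 shift now [ 0.001  -0.0011  0.0138] shift after turn [ 0.001  -0.0011  0.0138]
```

```bash
python3 -m crank '[[[0,0,0.0018,0.001,-0.0011,0.002,0.5],[0,0,0,0,0,0.002,0.5],[0,0,0,0,0,0.001,0.5],[0,0,0,0,0,0.001,0.5],[0,0,0,0,0,0,0.5]]]'
python3 -m crank '[[[0,0,0,0,0,0.001,0.5],[0,0,0,0,0,0.001,0.5],[0,0,0,0,0,0.001,0.5],[0,0,0,0,0,0,0.5]]]'
python3 d.py 490.3 32.4 46.3 -157.7
```

```text
time_s: 18.92
tool_pos: [490.1, 32.4, 53.7]
orientation: [-180.0, -0.0, -157.7]
ft_force: [-0.3, 0.6, -2.3]
gripper_width: 65.9
gripper_force: 30.0
time_s: 19.42
tool_pos: [490.1, 32.4, 50.7]
orientation: [180.0, -0.0, -157.7]
ft_force: [-0.1, -1.1, -2.0]
gripper_width: 66.0
gripper_force: 30.0
t 19.43 pos [490.1  32.4  50.7] rpy [ 180.    -0.  -157.7] F [-0.1 -1.1 -2. ] w 66.0 gf 30.0
turn wz rad 0.0000 shift now [-0.0002 -0.0001  0.0044] shift after turn [-0.0002 -0.0001  0.0044]
```

Below knob-top height with no contact force, so the knobs have entered the sockets.

```bash
python3 -m crank '[[[0,0,0,0,0,0.001,0.5],[0,0,0,0,0,0.001,0.5],[0,0,0,0,0,0.001,0.5],[0,0,0,0,0,0.0005,0.5],[0,0,0,0,0,0,0.5]]]'
python3 -m crank '[[[0,0,0,0,0,0.0005,0.5],[0,0,0,0,0,0,0.5]]]'
python3 -m crank '[[[0,0,0,0,0,0.0005,0.5],[0,0,0,0,0,0,0.5]]]'
```

```text
time_s: 20.05
tool_pos: [490.1, 32.4, 47.2]
orientation: [-180.0, 0.0, -157.7]
ft_force: [0.6, -0.5, -2.1]
gripper_width: 66.0
gripper_force: 30.0
time_s: 20.3
tool_pos: [490.1, 32.4, 46.7]
orientation: [-180.0, 0.0, -157.7]
ft_force: [0.2, -0.8, -1.8]
gripper_width: 65.8
gripper_force: 30.0
time_s: 20.55
tool_pos: [490.2, 32.4, 46.3]
orientation: [-180.0, 0.0, -157.7]
ft_force: [0.4, 0.3, -1.6]
gripper_width: 65.9
gripper_force: 30.0
```

```bash
python3 -m crank '[[[0,0,0,0,0,0.0005,0.5],[0,0,0,0,0,0,0.5]]]' | grep -E "pos|ft"
python3 -m crank '[[[0,0,0,0,0,0.0004,0.5],[0,0,0,0,0,0,0.5]]]'| grep -E "pos|ft"
```

```text
tool_pos: [490.2, 32.4, 46.3]
ft_force: [-1.2, -0.4, 7.7]
tool_pos: [490.2, 32.4, 46.3]
ft_force: [-2.8, 0.4, 14.2]
```

```bash
python3 -m crank '[[[0,0,0,0,0,0,0.8],[0,0,0,0,0,0,0.9],[0,0,0,0,0,0,1],[0,0,0,0,0,0,1]]]'
python3 -m crank '[[[0,0,0,0,0,-0.02,1],[0,0,0,0,0,-0.035,1],[0,0,0,0,0,-0.04,1],[0,0,0,0,0,-0.02,1],[0,0,0,0,0,0,1]]]'
python3 d.py 491 290.7 80 -134.2
```

```text
time_s: 21.55
tool_pos: [490.1, 32.4, 45.3]
orientation: [180.0, -0.0, -157.7]
ft_force: [0.3, 0.2, -0.0]
gripper_width: 92.6
gripper_force: 0.0
time_s: 22.18
tool_pos: [490.9, 32.4, 161.6]
orientation: [-180.0, 0.2, -157.7]
ft_force: [-0.5, -0.2, -0.8]
gripper_width: 92.8
gripper_force: 0.0
t 22.18 pos [490.9  32.4 161.6] rpy [-1.7995e+02  1.6000e-01 -1.5772e+02] F [-0.5 -0.2 -0.8] w 92.8 gf 0.0
turn wz rad -0.4105 shift now [-0.0978  0.2391  0.0816] shift after turn [-0.185   0.1801  0.0819]
```

```bash
python3 -m crank '[[[0,0,-0.1368,0,0,0,1],[0,0,-0.1368,0,0,0,1],[0,0,-0.1369,0,0,0,1],[0,0,0,-0.025,0.0243,0,1],[0,0,0,-0.036,0.035,0,1]]]' >/dev/null
python3 -m crank '[[[0,0,0,-0.036,0.035,0,1],[0,0,0,-0.036,0.035,0,1],[0,0,0,-0.036,0.035,0.02,1],[0,0,0,-0.016,0.0158,0.03,1],[0,0,0,0,0,0.03,1]]]' >/dev/null
python3 -m crank '[[[0,0,0,0,0,0,1],[0,0,0,0,0,0,1]]]' >/dev/null
python3 d.py 491 290.7 4 -134.2
python3 - <<'E'
from bench import ctrl
from h import *
for n in("top","scene"):
    c=ctrl.read_camera(n);np.save(n[0]+"5.npy",c,allow_pickle=True)
    if n=="top":a=c["image"][200:330,260:390]
    else:b=c["image"][160:290,275:405]
cv2.imwrite("pics/p5.png",cv2.resize(np.hstack([a,b]),None,fx=3,fy=3,interpolation=2))
E
python3 k.py t5.npy 78 290 225 362 305; python3 k.py s5.npy 78 305 200 380 275
```

```text
t 23.68 pos [489.8 290.3  80.4] rpy [ 1.800e+02 -4.000e-02 -1.342e+02] F [0.2 0.2 0.1] w 93.2 gf 0.0
turn wz rad 0.0001 shift now [-0.0012 -0.0005  0.0764] shift after turn [-0.0012 -0.0005  0.0764]
3 [490.5  33.4] 22.28 [0.1 0.2 0.2]
6 [489.7  35.9] 22.13 [0.4 0.2 0.2]
```

View pics/p5.png

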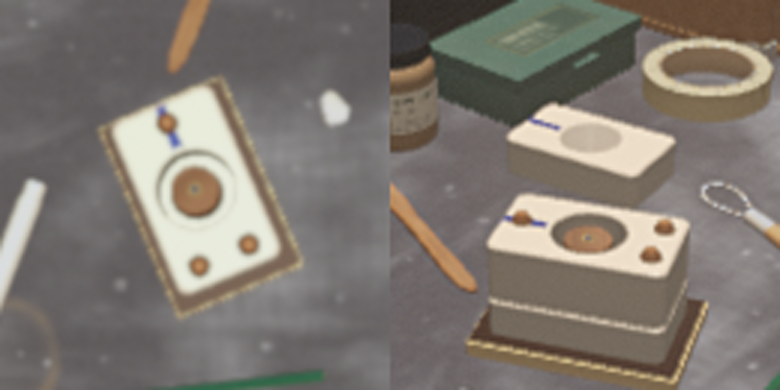

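The cup ring is fully down around the core, blue ends together. Next the foot ring.

```bash
python3 -m crank '[[[0,0,0,-0.0005,-0.0009,0.025,1],[0,0,0,0,0,0.025,1],[0,0,0,0,0,0.015,1],[0,0,0,0,0,0.0085,1],[0,0,0,0,0,0.002,1]]]' 30 | grep -E "pos|ft"
python3 -m crank '[[[0,0,0,0,0,0,0.85],[0,0,0,0,0,0,0.6],[0,0,0,0,0,0,0.5],[0,0,0,0,0,0,0.5],[0,0,0,0,0,0,0.5]]]'
python3 d.py 490.8 290 4 -134.2
```

```text
tool_pos: [491.0, 290.3, 4.9]
ft_force: [0.1, 0.5, -0.3]
time_s: 25.02
tool_pos: [491.1, 290.4, 5.2]
orientation: [-180.0, 0.0, -134.2]
ft_force: [-0.7, -1.2, 5.9]
gripper_width: 66.0
gripper_force: 30.0
t 25.02 pos [491.1 290.4   5.2] rpy [-1.7999e+02  3.0000e-02 -1.3418e+02] F [-0.7 -1.2  5.9] w 66.0 gf 30.0
turn wz rad 0.0003 shift now [ 0.0005 -0.0001  0.0012] shift after turn [ 0.0005 -0.0001  0.0012]
```

```bash
python3 -m crank '[[[0,0,0,0,0,-0.01,0.5],[0,0,0,0,0,-0.025,0.5],[0,0,0,0,0,-0.035,0.5],[0,0,0,0,0,-0.035,0.5],[0,0,0,0,0,-0.03,0.5]]]' | grep -E "pos|ft|grip"
python3 -m crank '[[[0,0,0.08,0,0,0,0.5],[0,0,0.13,0,0,0,0.5],[0,0,0.13,0,0,0,0.5],[0,0,0.07,0,0,0,0.5],[0,0,0,0,0,0,0.5]]]' >/dev/null
python3 d.py 490.7 32.6 125 -157.7
```

```text
tool_pos: [490.7, 290.1, 141.5]
ft_force: [0.3, 0.7, -1.0]
gripper_width: 65.4
gripper_force: 30.0
t 26.27 pos [490.5 290.2 140.1] rpy [-1.7999e+02 -2.0000e-02 -1.5762e+02] F [ 0.1  0.3 -1.2] w 65.6 gf 30.0
turn wz rad 0.0013 shift now [ 0.0979 -0.2383  0.0152] shift after turn [ 0.0976 -0.2384  0.0152]
```

```bash
python3 -m crank '[[[0,0,0.0013,0.0098,-0.0238,0,0.5],[0,0,0,0.0171,-0.0417,0,0.5],[0,0,0,0.0183,-0.0447,0,0.5],[0,0,0,0.0183,-0.0447,0,0.5],[0,0,0,0.0171,-0.0417,0,0.5]]]' >/dev/null
python3 -m crank '[[[0,0,0,0.0122,-0.0298,0,0.5],[0,0,0,0.0048,-0.012,0.01,0.5],[0,0,0,0,0,0.01,0.5],[0,0,0,0,0,0,0.5],[0,0,0,0,0,0,0.5]]]'
python3 d.py 490.7 32.6 83.2 -157.7
python3 - <<'E'
from bench import ctrl
from h import *
c=ctrl.read_camera("scene");np.save("s6.npy",c,allow_pickle=True)
cv2.imwrite("pics/p6.png",cv2.resize(c["image"][120:300,255:445],None,fx=3,fy=3,interpolation=2))
E
```

```text
time_s: 27.52
tool_pos: [490.9, 34.2, 119.7]
orientation: [180.0, -0.0, -157.6]
ft_force: [1.0, -0.6, -0.4]
gripper_width: 65.8
gripper_force: 30.0
t 27.52 pos [490.9  34.2 119.7] rpy [ 1.7997e+02 -1.0000e-02 -1.5761e+02] F [ 1.  -0.6 -0.4] w 65.8 gf 30.0
turn wz rad 0.0016 shift now [ 0.0008 -0.0014  0.0365] shift after turn [ 0.0008 -0.0014  0.0365]
```

View pics/p6.png

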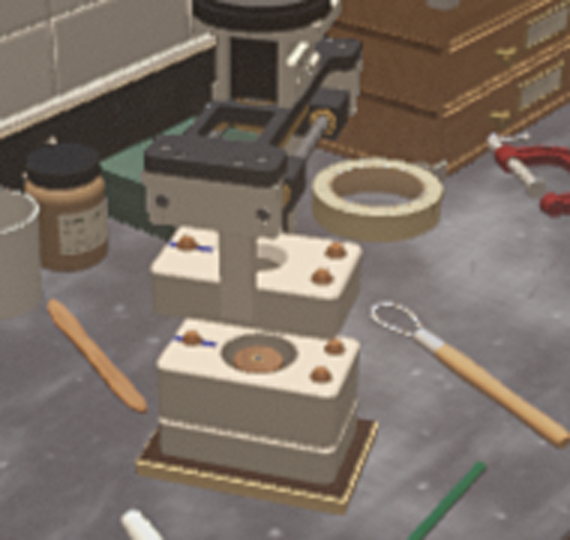

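The foot ring is level over the cup ring with its blue end left, knobs at crop (187,242), (336,250), (321,276). Checking the relative offset.

```bash
python3 k.py s6.npy 78 305 225 380 250; python3 k.py s6.npy 144.5 305 190 380 217
```

```text
4 [489.8  35.8] 22.36 [0.5 0.3 0.4]
3 [489.8  38. ] 22.43 [0.1 0.2 0.3]
```

```bash
python3 -m crank '[[[0,0,0.0016,0.0008,-0.0016,0.006,0.5],[0,0,0,0,0,0.008,0.5],[0,0,0,0,0,0.006,0.5],[0,0,0,0,0,0.003,0.5],[0,0,0,0,0,0,0.5]]]' | grep -E "pos|ft"
python3 d.py 490.8 32.3 83.2 -157.7
```

```text
tool_pos: [490.6, 30.9, 96.6]
ft_force: [0.2, 0.6, -2.4]
t 28.2 pos [490.6  30.9  96.6] rpy [ 1.7999e+02 -3.0000e-02 -1.5783e+02] F [ 0.2  0.6 -2.4] w 65.5 gf 30.0
turn wz rad -0.0023 shift now [-0.0007  0.0012  0.0134] shift after turn [-0.0007  0.0012  0.0134]
```

```bash
python3 -m crank '[[[0,0,-0.001,-0.0004,0.0008,0.001,0.5],[0,0,0,0,0,0.001,0.5],[0,0,0,0,0,0,0.5],[0,0,0,0,0,0,0.5]]]' | grep -E "pos|ft"
python3 d.py 490.8 32.3 83.2 -157.7
```

```text
tool_pos: [490.8, 31.8, 94.9]
ft_force: [-0.9, -0.1, -3.0]
t 28.7 pos [490.8  31.8  94.9] rpy [-1.8000e+02  1.0000e-02 -1.5778e+02] F [-0.9 -0.1 -3. ] w 65.7 gf 30.0
turn wz rad -0.0015 shift now [-0.0001  0.0005  0.0117] shift after turn [-0.0001  0.0005  0.0117]
```

```bash
python3 -m crank '[[[0,0,-0.001,0,0.0003,0.0015,0.5],[0,0,0,0,0,0.0015,0.5],[0,0,0,0,0,0.001,0.5],[0,0,0,0,0,0.001,0.5],[0,0,0,0,0,0.001,0.5]]]' | grep -E "pos|ft"
python3 -m crank '[[[0,0,0,0,0,0.001,0.5],[0,0,0,0,0,0.001,0.5],[0,0,0,0,0,0,0.5],[0,0,0,0,0,0,0.5]]]' | grep -E "pos|ft"
python3 d.py 490.8 32.3 83.2 -157.7
```

```text
tool_pos: [490.7, 32.1, 88.8]
ft_force: [-0.7, -0.2, -1.8]
tool_pos: [490.7, 32.1, 86.9]
ft_force: [0.6, 0.5, -1.8]
t 29.82 pos [490.7  32.1  86.9] rpy [-180.      0.   -157.73] F [ 0.6  0.5 -1.8] w 65.2 gf 30.0
turn wz rad -0.0005 shift now [-0.0001  0.0002  0.0037] shift after turn [-0.0001  0.0002  0.0037]
```

Knobs are entering with no contact; finish the seating.

```bash
python3 -m crank '[[[0,0,0,0,0,0.001,0.5],[0,0,0,0,0,0.001,0.5],[0,0,0,0,0,0.0005,0.5],[0,0,0,0,0,0.0003,0.5],[0,0,0,0,0,0,0.5]]]' | grep -E "pos|ft"
python3 -m crank '[[[0,0,0,0,0,0.0005,0.5],[0,0,0,0,0,0,0.5]]]' | grep -E "pos|ft"
python3 -m crank '[[[0,0,0,0,0,0.0005,0.5],[0,0,0,0,0,0,0.5]]]' | grep -E "pos|ft"
python3 -m crank '[[[0,0,0,0,0,0.0004,0.5],[0,0,0,0,0,0,0.5]]]' | grep -E "pos|ft"
```

```text
tool_pos: [490.7, 32.1, 84.0]
ft_force: [-0.1, -0.1, -1.3]
tool_pos: [490.7, 32.1, 83.5]
ft_force: [0.2, 0.5, -2.2]
tool_pos: [490.8, 32.1, 83.2]
ft_force: [-0.7, 0.2, 0.6]
tool_pos: [490.7, 32.1, 83.2]
ft_force: [-1.4, -0.1, 9.1]
```

```bash
python3 -m crank '[[[0,0,0,0,0,0,0.8],[0,0,0,0,0,0,0.9],[0,0,0,0,0,0,1],[0,0,0,0,0,0,1]]]' | grep -E "pos|ft|width"
python3 -m crank '[[[0,0,0,0,0,-0.02,1],[0,0,0,0,0,-0.035,1],[0,0,0,0,0,-0.03,1],[0,0,0,0,0,-0.02,1],[0,0,0,0,0,0,1]]]' >/dev/null
python3 d.py 619.7 -129.2 80 -172.2
```

```text
tool_pos: [490.7, 32.1, 82.6]
ft_force: [-0.1, 0.3, -0.6]
gripper_width: 91.9
t 32.33 pos [491.4  32.1 188.8] rpy [-1.7995e+02  1.5000e-01 -1.5774e+02] F [-0.1  0.1  0.1] w 93.1 gf 0.0
turn wz rad 0.2523 shift now [-0.0573 -0.1978  0.1091] shift after turn [-0.1049 -0.1771  0.1092]
```

```bash
python3 -m crank '[[[0,0,0.1262,0,0,0,1],[0,0,0.1261,0,0,0,1],[0,0,0,-0.015,-0.0253,0,1],[0,0,0,-0.0255,-0.0431,0,1],[0,0,0,-0.0255,-0.0431,0,1]]]' >/dev/null
python3 -m crank '[[[0,0,0,-0.0255,-0.0431,0,1],[0,0,0,-0.0134,-0.0225,0.02,1],[0,0,0,0,0,0.04,1],[0,0,0,0,0,0.04,1],[0,0,0,0,0,0,1]]]' >/dev/null
python3 -m crank '[[[0,0,0,0,0,0,1],[0,0,0,0,0,0,1]]]' >/dev/null
python3 d.py 619.7 -129.2 4 -172.2
python3 - <<'E'
from bench import ctrl
from h import *
for n in("top","scene"):
    c=ctrl.read_camera(n);np.save(n[0]+"7.npy",c,allow_pickle=True)
    if n=="top":a=c["image"][190:320,290:420]
    else:b=c["image"][140:270,290:420]
cv2.imwrite("pics/p7.png",cv2.resize(np.hstack([a,b]),None,fx=3,fy=3,interpolation=2))
E
```

```text
t 33.83 pos [ 619.6 -129.1   89.2] rpy [-1.7996e+02  1.3000e-01 -1.7217e+02] F [ 0.1  0.  -0.1] w 92.8 gf 0.0
turn wz rad 0.0005 shift now [ 0.0002 -0.      0.0852] shift after turn [ 0.0002 -0.      0.0852]
```

View pics/p7.png

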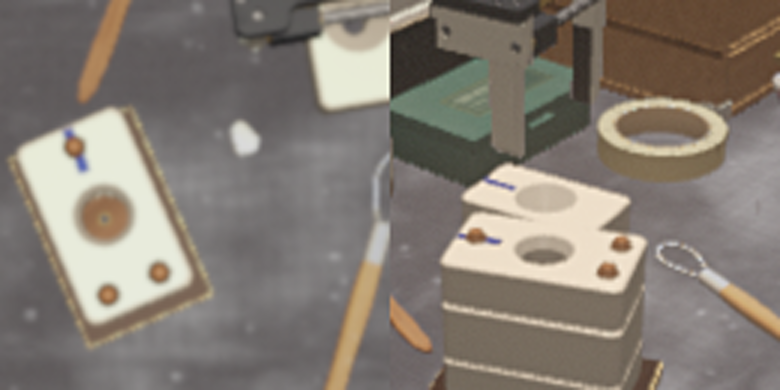

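The foot ring sits flush with blue ends together, and the open fingers straddle the cap. Measuring the foot ring while descending to the cap.

```bash
python3 k.py t7.npy 108 290 222 360 305
python3 -m crank '[[[0,0,0,0,0,0.025,1],[0,0,0,0,0,0.025,1],[0,0,0,0,0,0.02,1],[0,0,0,0,0,0.011,1],[0,0,0,0,0,0.004,1]]]' 30 | grep -E "pos|ft"
python3 -m crank '[[[0,0,0,0,0,0,0.85],[0,0,0,0,0,0,0.6],[0,0,0,0,0,0,0.5],[0,0,0,0,0,0,0.5],[0,0,0,0,0,0,0.5]]]'
python3 d.py 619.7 -129.2 4 -172.2
```

```text
5 [491.   33.1] 22.25 [0.1 0.2 0.2]
tool_pos: [618.7, -129.0, 2.3]
ft_force: [-0.7, 0.3, -0.8]
time_s: 35.17
tool_pos: [619.0, -129.2, 3.2]
orientation: [-180.0, 0.0, -172.2]
ft_force: [0.1, -0.6, 5.6]
gripper_width: 65.6
gripper_force: 30.0
t 35.17 pos [ 619.  -129.2    3.2] rpy [-1.7998e+02  4.0000e-02 -1.7218e+02] F [ 0.1 -0.6  5.6] w 65.6 gf 30.0
turn wz rad 0.0003 shift now [-0.0007 -0.0001 -0.0008] shift after turn [-0.0007 -0.0001 -0.0008]
```

```bash
python3 -m crank '[[[0,0,0,0,0,-0.01,0.5],[0,0,0,0,0,-0.03,0.5],[0,0,0,0,0,-0.04,0.5],[0,0,0,0,0,-0.04,0.5],[0,0,0,0,0,-0.03,0.5]]]' >/dev/null
python3 -m crank '[[[0,0,-0.08,0,0,0,0.5],[0,0,-0.11,0,0,0,0.5],[0,0,-0.0625,0,0,0,0.5],[0,0,0,0,0,0,0.5]]]' >/dev/null
python3 d.py 490.3 32.1 150 -157.7
```

```text
t 36.3 pos [ 618.3 -129.2  152.7] rpy [ 1.7998e+02 -3.0000e-02 -1.5775e+02] F [ 0.  -1.  -2.7] w 65.9 gf 30.0
turn wz rad -0.0008 shift now [0.0574 0.1977 0.0028] shift after turn [0.0572 0.1978 0.0028]
```

```bash
python3 -m crank '[[[0,0,-0.0008,0.006,0.0206,0,0.5],[0,0,0,0.0118,0.0407,0,0.5],[0,0,0,0.0124,0.043,0,0.5],[0,0,0,0.0124,0.043,0,0.5],[0,0,0,0.0099,0.034,0,0.5]]]' >/dev/null
python3 -m crank '[[[0,0,0,0.0042,0.0145,0,0.5],[0,0,0,0.0005,0.002,0,0.5],[0,0,0,0,0,0.003,0.5],[0,0,0,0,0,0,0.5],[0,0,0,0,0,0,0.5]]]' >/dev/null
python3 d.py 490.3 32.1 111.2 -157.7
python3 - <<'E'
from bench import ctrl
from h import *
c=ctrl.read_camera("scene");np.save("s8.npy",c,allow_pickle=True)
cv2.imwrite("pics/p8.png",cv2.resize(c["image"][100:280,255:445],None,fx=3,fy=3,interpolation=2))
E
```

```text
t 37.55 pos [491.   31.5 149.5] rpy [-1.8000e+02 -1.0000e-02 -1.5774e+02] F [ 0.6  0.  -2.9] w 65.9 gf 30.0
turn wz rad -0.0007 shift now [0.0004 0.0008 0.0383] shift after turn [0.0004 0.0008 0.0383]
```

View pics/p8.png

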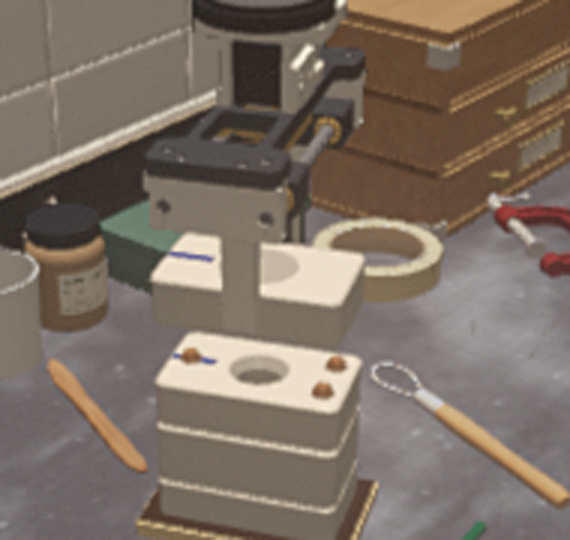

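The cap is held level over the stack, blue line at the left (crop 190,257) like the others. A quick check of the offset with the blue line.

```bash
python3 - <<'E'
from h import *
c=np.load("s8.npy",allow_pickle=True).item();b=blobs(masks(c["image"])["blue"],300,175,335,196,4);print(b)
q=max(b,key=lambda t:t[2]);P=onplane(c,[q[:2]],176.3)[0,:2];u=np.array([np.cos(np.radians(22.25)),np.sin(np.radians(22.25))]);print("cap centre by blue (x along only reliable)",(P-41.6*u).round(1))
E
python3 k.py s8.npy 108 305 212 380 238
```

```text
[(np.float64(317.86), np.float64(184.79), 14)]
cap centre by blue (x along only reliable) [492.1  33.4]
3 [489.4  35.9] 22.25 [0.5 0.4 0.4]
```

```bash
python3 -m crank '[[[0,0,-0.0005,0.0005,0.0005,0.006,0.5],[0,0,0,0,0,0.01,0.5],[0,0,0,0,0,0.007,0.5],[0,0,0,0,0,0.003,0.5],[0,0,0,0,0,0,0.5]]]' >/dev/null
python3 -m crank '[[[0,0,0,0,0,0,0.5]]]' >/dev/null
python3 d.py 490.3 32.1 111.2 -157.7
```

```text
t 38.35 pos [490.1  32.5 123.8] rpy [-1.8000e+02  2.0000e-02 -1.5764e+02] F [-0.7  0.7 -2.3] w 66.0 gf 30.0
turn wz rad 0.0011 shift now [-0.     -0.0004  0.0126] shift after turn [-0.     -0.0004  0.0126]
```

```bash
python3 -m crank '[[[0,0,0.0006,0,-0.0002,0.002,0.5],[0,0,0,0,0,0.0015,0.5],[0,0,0,0,0,0.001,0.5],[0,0,0,0,0,0.001,0.5],[0,0,0,0,0,0,0.5]]]' | grep -E "pos|ft"
python3 -m crank '[[[0,0,0,0,0,0.001,0.5],[0,0,0,0,0,0.001,0.5],[0,0,0,0,0,0.001,0.5],[0,0,0,0,0,0,0.5]]]' | grep -E "pos|ft"
python3 d.py 490.3 32.1 111.2 -157.7
```

```text
tool_pos: [490.0, 32.2, 118.1]
ft_force: [0.6, 1.0, -3.1]
tool_pos: [490.1, 32.3, 115.1]
ft_force: [-0.6, 0.3, -3.4]
t 39.48 pos [490.1  32.3 115.1] rpy [ 180.     -0.   -157.67] F [-0.6  0.3 -3.4] w 65.8 gf 30.0
turn wz rad 0.0005 shift now [-0.0001 -0.0002  0.0039] shift after turn [-0.0001 -0.0002  0.0039]
```

```bash
python3 -m crank '[[[0,0,0,0,0,0.001,0.5],[0,0,0,0,0,0.001,0.5],[0,0,0,0,0,0.0005,0.5],[0,0,0,0,0,0.0003,0.5],[0,0,0,0,0,0,0.5]]]' | grep -E "pos|ft"
python3 -m crank '[[[0,0,0,0,0,0.0005,0.5],[0,0,0,0,0,0,0.5]]]' | grep -E "pos|ft"
python3 -m crank '[[[0,0,0,0,0,0.0005,0.5],[0,0,0,0,0,0,0.5]]]' | grep -E "pos|ft"
python3 -m crank '[[[0,0,0,0,0,0.0004,0.5],[0,0,0,0,0,0,0.5]]]' | grep -E "pos|ft"
```

```text
tool_pos: [490.1, 32.2, 112.4]
ft_force: [-0.9, 0.1, -1.9]
tool_pos: [490.1, 32.2, 111.8]
ft_force: [-0.4, 0.6, -2.2]
tool_pos: [490.1, 32.3, 111.3]
ft_force: [-0.4, -1.4, -2.2]
tool_pos: [490.1, 32.2, 111.1]
ft_force: [-1.0, 1.1, 1.1]
```

Seated (contact just beginning at 111.1). One small press, then release and rise clear.

```bash
python3 -m crank '[[[0,0,0,0,0,0.0004,0.5],[0,0,0,0,0,0,0.5]]]' | grep -E "pos|ft"
python3 -m crank '[[[0,0,0,0,0,0,0.8],[0,0,0,0,0,0,0.9],[0,0,0,0,0,0,1],[0,0,0,0,0,0,1]]]' | grep -E "pos|ft|width"
python3 -m crank '[[[0,0,0,0,0,-0.02,1],[0,0,0,0,0,-0.04,1],[0,0,0,0,0,-0.04,1],[0,0,0,0,0,-0.02,1],[0,0,0,0,0,0,1]]]' >/dev/null
python3 -m crank '[[[0,0,0,-0.03,0.03,0,1],[0,0,0,-0.03,0.03,0,1],[0,0,0,-0.03,0.03,0,1],[0,0,0,-0.03,0.03,0,1],[0,0,0,-0.03,0.03,0,1]]]' >/dev/null
python3 -m crank '[[[0,0,0,-0.02,0.03,0,1],[0,0,0,-0.02,0.03,0,1],[0,0,0,0,0,0,1],[0,0,0,0,0,0,1]]]'|grep -E "pos|time"
python3 - <<'E'
from bench import ctrl
from h import *
a=ctrl.read_camera("top")["image"][190:320,260:390];b=ctrl.read_camera("scene")["image"][140:270,275:405]
cv2.imwrite("pics/p9.png",cv2.resize(np.hstack([a,b]),None,fx=3,fy=3,interpolation=2))
E
```

```text
tool_pos: [490.1, 32.3, 111.1]
ft_force: [-2.7, -1.2, 8.0]
tool_pos: [490.1, 32.2, 110.5]
ft_force: [0.5, -0.0, 0.4]
gripper_width: 92.3
time_s: 43.35
tool_pos: [585.6, 297.8, 229.1]
```

View pics/p9.png

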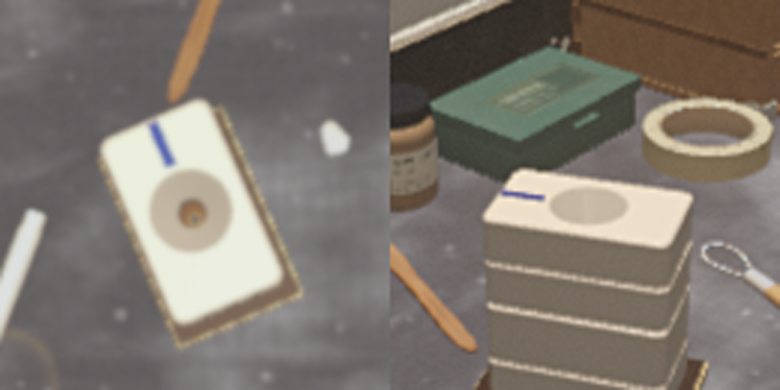

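The picture shows the whole stack closed with even joints, blue lines at one end, and the core visible through the throat; the arm is clear.

```bash
python3 -c "
from bench import ctrl
print(ctrl.close_job())"
```

```text
the job is handed in; nothing more can be done
None
```

The mould is assembled and handed in at about 43 s: core, cup ring, foot ring and pouring cap are all seated with blue ends together and the arm clear, though the hand-in call returned no verdict.

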